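# Pack a tube bender's carry tray

## Task

Pack the carry tray for the next glass-bending job: put the longer of the two handled wooden blocks, the larger of the two corks (standing upright) and the bottom pad of the graphite pad magazine each into the nest on the tray that is shaped for it, seated flat on the nest's floor. Draw the bottom pad out through the front of the magazine and let the pads above drop down and stay in it. Leave the short block and the small cork where they are.

Things in the scene. Friction and masses are not known exactly. Their poses are not given: they have to be found in the camera images.
- block_long: The longer handled block, dark wood, to be packed: base slab 100 (x) x 50 (y) x 16 mm high, with an upright handle rail along x in its middle, 80 mm long, 22 mm thick (y), its top 50 mm above the underside. 80 to 170 g. Origin: centre of the underside; x along the rail, z up. Grip the rail across y.
- block_short: Look-alike to leave alone: the same kind of block, base only 55 x 50 x 16 mm, rail 35 mm long, 22 mm thick, top at 50 mm. Origin: centre of the underside; x along the rail.
- cork_big: The larger cork, to be packed: stands on its wide end, 34 mm diameter at the foot, 29 mm at the top, 40 mm high. Origin: centre of the foot, z up.
- cork_small: Look-alike to leave alone: small cork, 22 mm diameter at the foot, 18 mm at the top, 24 mm high. Origin: centre of the foot.
- pad_low: Bottom pad of the stack, to be packed: dark graphite slab 76 (x) x 36 (y) x 14 mm, 55 to 95 g. Origin: centre of its underside; x along its length, z up. At the start it lies level on the magazine's base, and about 25 mm of its length (its -x end, towards the robot) sticks out past the front wall, underside 4 mm above the table, both long sides free to grip.
- pad_top: The uppermost graphite pad of the magazine, same size, seen through the open top. Stays in the magazine. Between it and the bottom pad lies one more like it; both drop 14 mm when the bottom pad is drawn out. Origin: centre of its underside.
- magazine: Fixed aluminium chute for the pads, open on top: 92 (x) x 52 (y) x 54 mm high, walls 5, base 4 mm. Origin: centre of its underside, on the table; -x is its front, roughly facing the robot. Outside of the front wall 46 mm from the origin, its slot open from the base to 23 mm above the table. Draw the pad straight along -x by 60 mm before lifting; the others then drop.
- nest_block: Nest for the long block, pale wooden rim and grey floor: largest rectangle, inside 118 (x) x 68 (y) mm; block x along nest x, either way round. Fixed on the carry tray, a board 160 x 340 mm, 12 mm thick; the three nests stand in a row, 105 mm apart, in any sequence. Origin: centre of the nest's underside, 12 mm above the table; recess floor 6 mm and rim top 10 mm above the origin; walls 4 mm.
- nest_pad: Nest for the graphite pad, pale wooden rim and grey floor: the smaller rectangular recess, inside 94 (x) x 54 (y) mm, walls 4 mm; the pad's x goes along the nest's x, either way round. Same tray, origin, floor and rim heights as nest_block.
- nest_cork: Nest for the cork, pale wooden rim and grey floor: round recess, 54 mm inside diameter, 64 mm outside. Same tray, origin, floor and rim heights as nest_block.
There are look-alikes about, which are no part of the job. What is shaped like the cork_big but purple or red is not meant. What is shaped like the block_long but red is not meant.

How it is judged:
By the outcome, as a careful person would: the job done as asked, in the order asked, and still so for the second after the job is handed in, with the robot touching nothing.
It also fails if it takes over 80 s, if anything falls off the work surface, if the arm or the gripper's body presses on something with over 40 N, if the wrist force passes 120 N, or if a joint passes its speed limit or range.

## Robot

A 6-joint arm with a two-finger parallel gripper is mounted at the origin on the work surface. World frame = base frame: x ahead of the robot, y to its left, z up, the work surface at z = 0. Lengths are in m, angles in rad, forces in N, time in s.
With the tool pointing down it reaches from about 0.35 to 0.975 m from the base axis. Payload 4.9 kg.
Tool frame: the origin (TCP) lies on the centre line of the jaws, within the pads' length; the fingertips stand 8 mm ahead of it and the grasp point (between the pads) lies 11 mm behind it; z points along the fingers, y is the line along which they close (so a half turn about z gives the same grasp; the last joint's range is limited). The gripper opens to 85 mm and grips with 20 to 120 N. Pads are 22 mm wide; open, the fingers measure 114 mm over their backs; the gripper's body (76 mm by 85 mm) begins 54 mm behind the grasp point. The pads swing forward as they close: fully open they stand 13 mm farther back than shut.
Start: joints at [1.028, 0.053, 1.613, -0, 1.476, -0.119], TCP at [0.257, 0.57, 0.239] pointing down, gripper open.
Joint ranges: [-3.01, 3.01], [-1.01, 2.22], [0.06, 2.58], [-1.02, 4.17], [0.09, 2.62], [-3.14, 3.14]. Speed limits (rad/s): [2.57, 2.57, 3.14, 3.14, 3.14, 3.14].

## Interface

Orientations are given as a rotation vector (axis times angle).
In Python, from station import ctrl gives the robot as it stands.
- The arm moves only by the shell command python3 -m jog 'ROWS' [FORCE]. ROWS is rows parted by semicolons, their numbers by spaces, 1 to 20 of them, each of 7 numbers: the finger opening in m, then dx, dy, dz in m, then a rotation vector rx, ry, rz in rad; each row is the pose to reach, as a shift and turn from the pose commanded when the command began, along the tool's axes at that moment; what a row does not reach only later rows make up. A row lasts 1/12 s, in which the tool goes at most 0.0417 m and 0.125 rad, less where a joint would pass 70% of its speed; a pose out of reach is approached as far as the arm can. The fingers move at their own pace and stop on an object; FORCE is the grip in N (left out, the last holds). Time passes only in rows, so rows that do not move let the fingers close. It prints the time, the measured TCP pose, the force, the opening and the grip force at its end.
- ctrl.get_obs(): the state, without advancing time (a new reading comes with each control period).
- ctrl.get_image(name): name is "scene" or "side" or "wrist"; returns the picture (400x640x3 uint8, red, green, blue); there is no depth.
- ctrl.camera_params(name): a dict with "fx", "fy", "cx", "cy" (pixels), "T" (4x4, takes a point from camera to world coordinates); the wrist camera has in their place "tool_from_camera" (4x4, takes a point from camera to tool coordinates, whose origin is the TCP and whose axes are the flange's). Camera axes: x right, y down, z forward; pixel columns grow to the right and rows downward; lengths in m; the calibration is good to about 2 mm. A picture is of the moment at which its call begins: read the wrist's pose just before it. camera_params takes no time and is no camera call.
- ctrl.finish_job(): hands the job in; it is judged then, once.
Trained networks look in the newest picture that a camera, given by its name, has taken for a name from the list of things; names that differ only in an ending like _2 or _b are one class to them, and where a whole thing is asked for, a point or a joint stands for the part that bears it (a point fixed in the world has none). Each returns a list of dicts, best first, with "p" (0 to 1); they miss things now and then, are a little off and sometimes report something else, mostly with a low value. They report only what shows in the picture. A call takes as long as a camera call. They do not tell look-alikes from the thing itself.
- ctrl.find_in(camera, thing): "extent" ([left, top, right, bottom] in pixels, round what is visible of it).
- ctrl.cut_out(camera, thing): "mask" (400x640 bool, what is visible of it) and "extent" ([left, top, right, bottom] in pixels, round what is visible of it).
- ctrl.tip_of(camera, thing): "xy" ([column, row] in pixels: a listed point, or the origin of a listed thing).
The state is a dict: "t": time; "q": joint angles; "dq": joint speeds; "effort": joint torques, N m; "tool_pos": TCP position; "tool_rot": TCP orientation; "contact_force": force on the tool from outside, world axes, zero at the start; "wrist_torque": the same for the moment, N m; "opening": finger opening in m; "grip_force": force on a finger pad.
Only numpy, scipy, OpenCV 4.12 (cv2) and the standard library are available. Lean on these libraries where they do the work, as an engineer would, in place of code of your own. Each camera call takes 0.05 s, during which the arm holds its last target. There are 200 camera calls.

## Working session

There is one attempt and no reset: what is moved stays moved. The work goes in short steps, Python scripts to look and compute and a shell command to move; the robot and the scene stay as the last step left them, time stands still between calls to the robot, and variables do not carry over. Pictures are saved under pics/ and viewed, at most 14 in all, crops included, and the job is handed in when it is done.

```bash
ls; mkdir -p pics; python3 - <<'E'
from station import ctrl
import cv2,numpy as np
np.set_printoptions(precision=4,suppress=True)
for c in ["scene","side"]:
    im=ctrl.get_image(c); cv2.imwrite(f"pics/{c}0.png",im[:,:,::-1])
    p=ctrl.camera_params(c); print(c,p["fx"],p["fy"],p["cx"],p["cy"]); print(p["T"])
    for t in ["block_long","block_short","cork_big","cork_small","pad_low","pad_top","magazine","nest_block","nest_pad","nest_cork"]:
        print(t,[(np.round(d["xy"]).tolist(),round(d["p"],2)) for d in ctrl.tip_of(c,t)][:4])
print(ctrl.camera_params("wrist")); print(ctrl.get_obs())
E
```

```text
pics
scene 422.7716074982037 422.7716074982037 316.77567722783505 195.43623599879777
[[ 0.678   0.6115 -0.4079  0.8813]
 [ 0.735  -0.5715  0.3649 -0.3963]
 [-0.01   -0.5472 -0.8369  0.8516]
 [ 0.      0.      0.      1.    ]]
block_long [([327.0, 118.0], 0.94), ([249.0, 185.0], 0.87), ([345.0, 166.0], 0.56)]
block_short [([246.0, 227.0], 0.89)]
cork_big [([232.0, 289.0], 0.7), ([196.0, 275.0], 0.57)]
cork_small [([301.0, 195.0], 0.5)]
pad_low [([411.0, 130.0], 0.43)]
pad_top [([425.0, 127.0], 0.59)]
magazine [([422.0, 134.0], 0.83), ([409.0, 133.0], 0.35)]
nest_block [([390.0, 221.0], 0.66)]
nest_pad [([359.0, 249.0], 0.93)]
nest_cork [([326.0, 282.0], 0.67)]
side 360.8994003517376 360.8994003517376 317.93898653573353 196.15944054374756
[[ 0.9302 -0.2887  0.2265  0.2894]
 [-0.3664 -0.696   0.6175 -0.6166]
 [-0.0206 -0.6574 -0.7532  0.7495]
 [ 0.      0.      0.      1.    ]]
block_long [([233.0, 179.0], 0.93), ([287.0, 182.0], 0.68), ([260.0, 256.0], 0.67), ([313.0, 270.0], 0.38)]
block_short [([315.0, 269.0], 0.92), ([281.0, 133.0], 0.57)]
cork_big [([372.0, 348.0], 0.8), ([348.0, 3
[... 379 characters left out ...]
'cy': 195.57206415266688, 'tool_from_camera': array([[ 0.0001, -0.9585, -0.285 ,  0.0723],
       [ 1.    ,  0.    ,  0.0002, -0.0001],
       [-0.0002, -0.285 ,  0.9585, -0.135 ],
       [ 0.    ,  0.    ,  0.    ,  1.    ]])}
{'t': 1.1, 'q': array([ 1.028 ,  0.0527,  1.6129, -0.    ,  1.476 , -0.119 ]), 'dq': array([ 0.001 , -0.0007, -0.0007, -0.0016,  0.0011,  0.0006]), 'effort': array([ -0.0002, -39.3707, -37.0463,  -0.0001,   0.001 ,  -0.    ]), 'tool_pos': array([0.257 , 0.5697, 0.2393]), 'tool_rot': array([0.6607, 3.0713, 0.    ]), 'contact_force': array([-0.6197, -0.8407,  0.1328]), 'wrist_torque': array([ 0.0509, -0.0284, -0.061 ]), 'grip_force': 0.0, 'opening': 0.08560500340257177}
```

View pics/scene0.png

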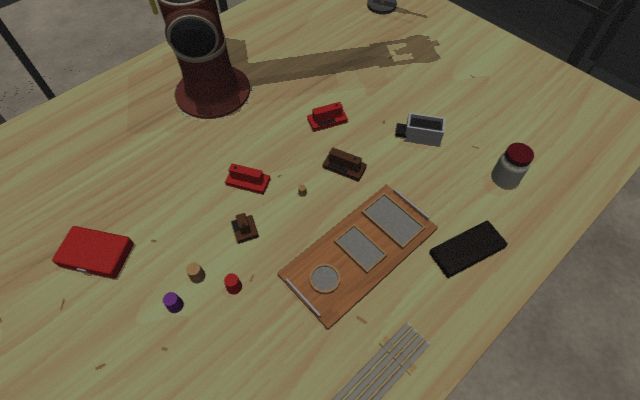

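View pics/side0.png

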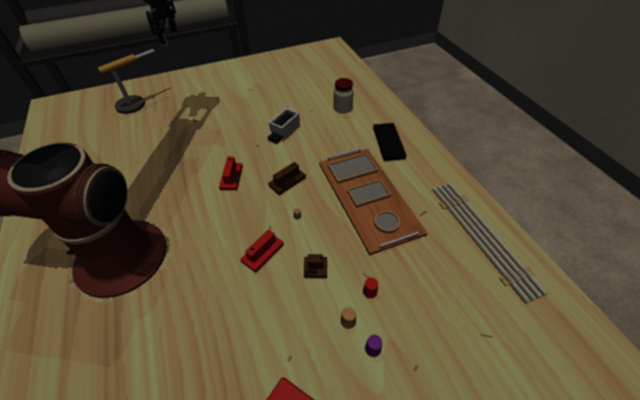

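Scene view: the dark long block is at about (345,166) and the dark short one at (245,228). The red blocks at (327,118) and (248,180) are not meant. The plain big cork is at (195,272), with purple (173,302) and red (232,284) look-alikes, and the small cork is at (302,190). The magazine is at (425,130) with the pad sticking out at (401,130). The nests are block (393,220), pad (360,249) and cork (325,279).

Next I fit the poses from the masks of both cameras and make one enlarged crop to confirm.

```bash
cat > h.py <<'E'
from station import ctrl
import cv2,numpy as np
from scipy.optimize import minimize
from scipy.spatial.transform import Rotation as R
np.set_printoptions(precision=4,suppress=True)
S=4
def box(lx,ly,z0,z1,cx=0): return np.array([[cx+a*lx/2,b*ly/2,z] for a in(-1,1) for b in(-1,1) for z in(z0,z1)])
def cyl(d0,d1,z0,z1):
    a=np.linspace(0,2*np.pi,33)[:-1]
    return np.vstack([np.c_[d/2*np.cos(a),d/2*np.sin(a),0*a+z] for d,z in((d0,z0),(d1,z1))])
M=dict(block_long=[box(.1,.05,0,.016),box(.08,.022,.016,.05)],cork_big=[cyl(.034,.029,0,.04)],
 magazine=[box(.092,.052,0,.054)],pad_low=[box(.076,.036,0,.014)],
 nest_block=[box(.126,.076,.012,.022)],nest_pad=[box(.102,.062,.012,.022)],nest_cork=[cyl(.064,.064,.012,.022)])
def cam(c,obs=None):
    p=ctrl.camera_params(c)
    if c=="wrist":
        T=np.eye(4);T[:3,:3]=R.from_rotvec(obs["tool_rot"]).as_matrix();T[:3,3]=obs["tool_pos"];T=T@p["tool_from_camera"]
    else: T=p["T"]
    return p["fx"],p["fy"],p["cx"],p["cy"],T
def proj(k,P):
    q=(P-k[4][:3,3])@k[4][:3,:3]; return np.c_[k[0]*q[:,0]/q[:,2]+k[2],k[1]*q[:,1]/q[:,2]+k[3]]
def ray(k,uv,z):
    d=k[4][:3,:3]@np.array([(uv[0]-k[2])/k[0],(uv[1]-k[3])/k[1],1]);o=k[4][:3,3];return o+d*(z-o[2])/d[2]
def place(m,x,z=0):
    c,s=np.cos(x[2]),np.sin(x[2]); return [h@np.array([[c,s,0],[-s,c,0],[0,0,1]])+[x[0],x[1],z] for h in m]
def render(k,m,x,z=0):
    im=np.zeros((400*S,640*S),np.uint8)
    for h in place(m,x,z):
        u=(proj(k,h)+.5)*S-.5; cv2.fillConvexPoly(im,cv2.convexHull(np.round(u*16).astype(np.int32)),1,shift=4)
    return cv2.resize(im.astype(np.float32),(640,400),interpolation=cv2.INTER_AREA)
def getmask(c,t,near):
    ds=ctrl.cut_out(c,t); best=None
    for d in ds:
        e=np.array(d["extent"]);dist=np.hypot(*((e[:2]+e[2:])/2-near))
        if dist<25 and (best is None or dist<best[0]): best=(dist,d)
    return None if best is None else best[1]["mask"].astype(np.float32)
def fit(km,m,x0,yaws,z=0):
    f=lambda x:sum(np.abs(render(k,m,x,z)-mk).sum()/mk.sum() for k,mk in km)
    r=[minimize(f,[x0[0],x0[1],y],method="Nelder-Mead",options=dict(initial_simplex=np.array([x0[0],x0[1],y])+np.array([[0,0,0],[.01,0,0],[0,.01,0],[0,0,.2]]),xatol=2e-4,fatol=1e-3,maxiter=120)) for y in yaws]
    return min(r,key=lambda q:q.fun)
E
python3 - <<'E'
from h import *
near=dict(block_long=((345,163),(288,179)),cork_big=((195,272),(348,317)),magazine=((423,130),(285,125)),
 nest_block=((393,220),(354,168)),nest_pad=((360,249),(368,193)),nest_cork=((325,279),(387,222)))
ims={c:ctrl.get_image(c) for c in("scene","side")}
for t,nn in near.items():
    km=[]
    for c,n in zip(("scene","side"),nn):
        mk=getmask(c,t,np.array(n))
        if mk is None: print(t,c,"missed")
        else: km.append((cam(c),mk))
    if not km: continue
    x0=ray(km[0][0],nn[0 if len(km)==2 or True else 1],.02)
    y=[0] if "cork" in t else ([0,.4,-.4] if t=="magazine" else [0,.8,1.6,-.8])
    r=fit(km,M[t],x0,y); print(t,r.x,"yawdeg",np.degrees(r.x[2]).round(1),"err",r.fun/len(km))
a=ims["scene"][95:325,160:460]; cv2.imwrite("pics/crop1.png",cv2.resize(a,None,fx=2.6,fy=2.6,interpolation=cv2.INTER_CUBIC)[:,:,::-1])
E
```

```text
block_long [0.4514 0.0817 0.3606] yawdeg 20.7 err 0.07395114749670029
cork_big [ 0.4433 -0.3528  0.125 ] yawdeg 7.2 err 0.07850652188062668
magazine [0.5177 0.303  0.5873] yawdeg 33.7 err 0.4233436584472656
nest_block [ 0.6397  0.0483 -0.0079] yawdeg -0.5 err 0.05772525817155838
nest_pad [ 0.6381 -0.0562 -0.0067] yawdeg -0.4 err 0.03986980766057968
nest_cork [ 0.6373 -0.1614  0.225 ] yawdeg 12.9 err 0.05961502343416214
```

View pics/crop1.png

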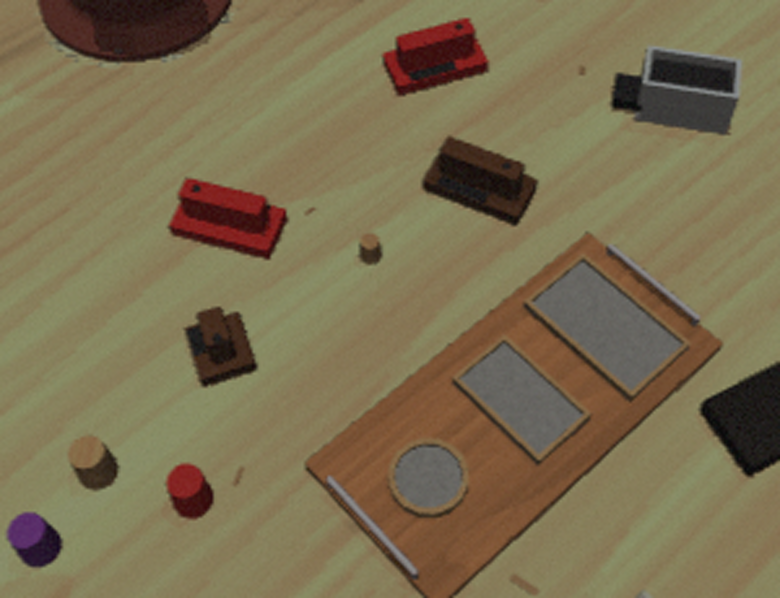

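Candidates for the long block are dark (345,166), dark (245,228) and red (327,118) and (248,180). The crop confirms that (345,166) is the dark one with the long slab and rail. For the cork, the plain tan one at (195,272) fits; purple and red are excluded, and (302,190) is the small one. The nests agree with each other: x≈0.638, y = 0.048 / -0.056 / -0.161, yaw ≈ -0.4°. I work out the hover over the block.

```bash
cat >> h.py <<'E'
def go(x,y,z,yawdeg,frm=None):
    """shift/turn in tool axes to a tool-down pose with tool x at yawdeg"""
    o=ctrl.get_obs(); p,A=o["tool_pos"],R.from_rotvec(o["tool_rot"])
    a=np.radians(yawdeg); B=R.from_matrix(np.array([[np.cos(a),np.sin(a),0],[np.sin(a),-np.cos(a),0],[0,0,-1]]))
    d=A.inv().apply(np.array([x,y,z])-p); print("shift",d.round(4),"rot",(A.inv()*B).as_rotvec().round(3),"rows",np.ceil(max(np.linalg.norm(d)/.0417,(A.inv()*B).magnitude()/.125)),"t",o["t"])
E
python3 -c "
from h import *
go(.4514,.0817,.15,200.7)"
```

```text
shift [-0.3779 -0.3649  0.0893] rot [-0.    -0.    -0.785] rows 13.0 t 1.8
```

```bash
r="x"; python3 -m jog '0.06 -0.378 -0.365 0.089 0 0 -0.785;0.06 -0.378 -0.365 0.089 0 0 -0.785;0.06 -0.378 -0.365 0.089 0 0 -0.785;0.06 -0.378 -0.365 0.089 0 0 -0.785;0.06 -0.378 -0.365 0.089 0 0 -0.785;0.06 -0.378 -0.365 0.089 0 0 -0.785;0.06 -0.378 -0.365 0.089 0 0 -0.785;0.06 -0.378 -0.365 0.089 0 0 -0.785;0.06 -0.378 -0.365 0.089 0 0 -0.785;0.06 -0.378 -0.365 0.089 0 0 -0.785;0.06 -0.378 -0.365 0.089 0 0 -0.785;0.06 -0.378 -0.365 0.089 0 0 -0.785;0.06 -0.378 -0.365 0.089 0 0 -0.785;0.06 -0.378 -0.365 0.089 0 0 -0.785;0.06 -0.378 -0.365 0.089 0 0 -0.785;0.06 -0.378 -0.365 0.089 0 0 -0.785' 40
python3 - <<'E'
from h import *
o=ctrl.get_obs(); im=ctrl.get_image("wrist"); cv2.imwrite("pics/w1.png",im[:,:,::-1]); k=cam("wrist",o)
print(o["tool_pos"],o["tool_rot"],proj(k,np.array([[.4514,.0817,.025]])))
mk=getmask("wrist","block_long",proj(k,np.array([[.4514,.0817,.025]]))[0])
if mk is None: print("missed")
else:
    r=fit([(k,mk)],M["block_long"],(.4514,.0817),(.36,)); print(r.x,np.degrees(r.x[2]),r.fun)
    go(r.x[0],r.x[1],.030,180+np.degrees(r.x[2]))
E
```

```text
t: 3.13
tool_pos: [0.4514, 0.0818, 0.1504]
tool_rot: [0.563, -3.091, -0.001]
contact_force: [0.2, 0.4, -0.4]
opening: 0.0598
grip_force: 0.0
[0.4514 0.0818 0.1504] [ 0.5629 -3.0907 -0.0011] [[319.0536 189.7146]]
[0.4529 0.0828 0.3698] 21.189217316821555 0.03801120072603226
shift [-0.0014 -0.0006  0.1206] rot [ 0.     0.001 -0.007] rows 3.0 t 3.2333
```

View pics/w1.png

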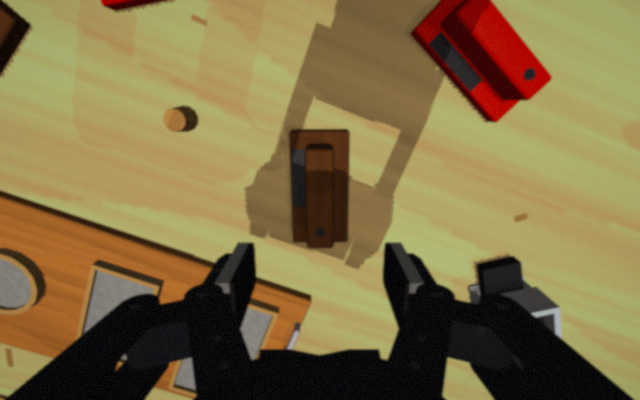

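Wrist view: the long block lies at (320,187) with its rail lined up between the fingers. The red block at (480,60) and the small cork at (180,118) are clear of the fingers. I go down and grip.

```bash
python3 -m jog '0.06 -0.0014 -0.0006 0.04 0 0 -0.007;0.06 -0.0014 -0.0006 0.08 0 0 -0.007;0.06 -0.0014 -0.0006 0.11 0 0 -0.007;0.06 -0.0014 -0.0006 0.12 0 0 -0.007;0.06 -0.0014 -0.0006 0.12 0 0 -0.007;0.01 -0.0014 -0.0006 0.12 0 0 -0.007;0.01 -0.0014 -0.0006 0.12 0 0 -0.007;0.01 -0.0014 -0.0006 0.12 0 0 -0.007;0.01 -0.0014 -0.0006 0.12 0 0 -0.007;0.01 -0.0014 -0.0006 0.12 0 0 -0.007;0.01 -0.0014 -0.0006 0.12 0 0 -0.007;0.01 -0.0014 -0.0006 0.12 0 0 -0.007' 50
```

```text
t: 4.23
tool_pos: [0.4554, 0.0817, 0.0331]
tool_rot: [-0.574, 3.084, -0.0]
contact_force: [-0.5, 1.7, 7.1]
opening: 0.0214
grip_force: 50.7
```

```bash
python3 -m jog '0.01 0 0 -0.03 0 0 0;0.01 0 0 -0.07 0 0 0;0.01 0 0 -0.1 0 0 0;0.01 0 0 -0.1 0 0 0' 50
python3 - <<'E'
from h import *
o=ctrl.get_obs(); im=ctrl.get_image("wrist"); cv2.imwrite("pics/w2.png",im[:,:,::-1])
go(.6416,.0467,.125,179.5);go(.6416,.0467,.053,179.5)
E
```

```text
t: 4.57
tool_pos: [0.4578, 0.0815, 0.1386]
tool_rot: [-0.572, 3.075, -0.004]
contact_force: [1.2, 0.3, -0.3]
opening: 0.0211
grip_force: 49.6
shift [-0.1604 -0.0991  0.0122] rot [-0.002  0.01   0.377] rows 5.0 t 4.6167
shift [-0.1597 -0.0989  0.0842] rot [-0.002  0.01   0.377] rows 5.0 t 4.6167
```

View pics/w2.png

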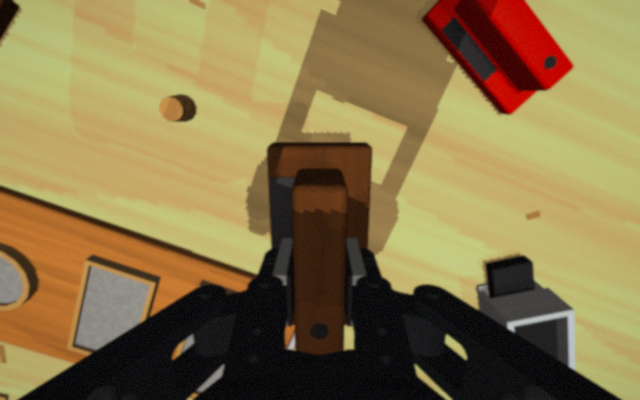

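Wrist view: the block is gripped by its rail, (290-350,170-350), and is square in the jaws. I carry it over the block nest.

```bash
python3 -m jog '0.01 -0.04 -0.025 0 0 0 0.1;0.01 -0.075 -0.046 0 0 0 0.2;0.01 -0.11 -0.068 0 0 0 0.3;0.01 -0.14 -0.085 0 0 0 0.37;0.01 -0.16 -0.099 0 0 0 0.377;0.01 -0.16 -0.099 0 0 0 0.377;0.01 -0.16 -0.099 0 0 0 0.377;0.01 -0.16 -0.099 0 0 0 0.377' 50
python3 - <<'E'
from h import *
o=ctrl.get_obs();print(o["tool_pos"],o["tool_rot"],o["contact_force"],o["dq"])
go(.6416,.0467,.053,179.5)
ctrl.get_image("wrist");k=cam("wrist",o)
ds=ctrl.cut_out("wrist","block_long")
for d in ds: print(d["p"],d["extent"])
for z in(.07,.08,.09,.1,.11):
    h=place(M["block_long"],(o["tool_pos"][0]-.002,o["tool_pos"][1]+.002,-.01),z); print(z,[ (proj(k,q).min(0).round(),proj(k,q).max(0).round()) for q in h])
E
```

```text
t: 5.28
tool_pos: [0.6363, 0.0468, 0.1284]
tool_rot: [-0.014, -3.138, -0.0]
contact_force: [0.1, -0.2, -0.9]
opening: 0.0212
grip_force: 49.5
[0.6363 0.0468 0.1284] [-0.0137 -3.1379 -0.0004] [ 0.0909 -0.2498 -0.8851] [ 0.0054 -0.0269  0.0144  0.0018 -0.0013  0.0003]
shift [-0.0056 -0.0001  0.0754] rot [ 0.    -0.004 -0.   ] rows 2.0 t 5.2833
0.65 [268.2, 141.3, 376.7, 354.4]
0.39 [273.8, 118.0, 379.9, 248.6]
0.07 [(array([277., 135.]), array([369., 299.])), (array([299., 157.]), array([348., 321.]))]
0.08 [(array([274., 137.]), array([372., 309.])), (array([298., 160.]), array([350., 334.]))]
0.09 [(array([272., 139.]), array([375., 320.])), (array([296., 163.]), array([353., 349.]))]
0.1 [(array([269., 141.]), array([379., 332.])), (array([295., 167.]), array([355., 366.]))]
0.11 [(array([265., 144.]), array([383., 345.])), (array([292., 172.]), array([359., 386.]))]
```

```bash
python3 -m jog '0.01 -0.0056 0 0.03 0 0 0;0.01 -0.0056 0 0.055 0 0 0;0.01 -0.0056 0 0.07 0 0 0;0.01 -0.0056 0 0.076 0 0 0;0.01 -0.0056 0 0.076 0 0 0;0.01 -0.0056 0 0.076 0 0 0;0.01 -0.0056 0 0.076 0 0 0' 50
```

```text
t: 5.97
tool_pos: [0.6441, 0.0467, 0.0556]
tool_rot: [0.014, 3.139, -0.0]
contact_force: [0.6, 0.4, -2.3]
opening: 0.0211
grip_force: 49.6
```

```bash
python3 -m jog '0.01 0.001 0 0.001 0 0 0;0.01 0.001 0 0.001 0 0 0;0.01 0.001 0 0.001 0 0 0;0.01 0.001 0 0.001 0 0 0' 50;python3 -m jog '0.01 0 0 0.001 0 0 0;0.01 0 0 0.001 0 0 0' 50
```

```text
t: 6.3
tool_pos: [0.6426, 0.0466, 0.0536]
tool_rot: [0.014, 3.141, 0.0]
contact_force: [-1.4, 0.2, -0.4]
opening: 0.021
grip_force: 49.6
t: 6.47
tool_pos: [0.6424, 0.0467, 0.0521]
tool_rot: [-0.014, -3.141, -0.0]
contact_force: [-0.6, -0.2, -1.5]
opening: 0.0212
grip_force: 49.6
```

```bash
python3 -m jog '0.01 0 0 0.002 0 0 0;0.01 0 0 0.002 0 0 0;0.01 0 0 0.002 0 0 0;0.01 0 0 0.002 0 0 0' 50
```

```text
t: 6.8
tool_pos: [0.643, 0.0466, 0.0511]
tool_rot: [0.014, 3.141, -0.0]
contact_force: [-1.6, 0.1, 4.7]
opening: 0.0212
grip_force: 50.3
```

Contact on the nest floor. I release and lift.

```bash
python3 -m jog '0.05 0 0 0 0 0 0;0.05 0 0 0 0 0 0;0.05 0 0 0 0 0 0;0.05 0 0 -0.03 0 0 0;0.06 0 0 -0.07 0 0 0;0.06 0 0 -0.1 0 0 0;0.06 0 0 -0.1 0 0 0;0.06 0 0 -0.1 0 0 0'
python3 - <<'E'
from h import *
go(.4433,-.3528,.15,160);go(.4433,-.3528,.15,130)
E
```

```text
t: 7.47
tool_pos: [0.6443, 0.0466, 0.1535]
tool_rot: [0.014, 3.136, -0.0]
contact_force: [-0.4, 0.2, -0.7]
opening: 0.0599
grip_force: 0.0
shift [ 0.1975 -0.4011  0.0024] rot [0.001 0.006 0.34 ] rows 11.0 t 7.4667
shift [ 0.1975 -0.4011  0.0024] rot [0.002 0.005 0.864] rows 11.0 t 7.4667
```

```bash
python3 -m jog '0.06 0.197 -0.401 0.002 0 0 0.34;0.06 0.197 -0.401 0.002 0 0 0.34;0.06 0.197 -0.401 0.002 0 0 0.34;0.06 0.197 -0.401 0.002 0 0 0.34;0.06 0.197 -0.401 0.002 0 0 0.34;0.06 0.197 -0.401 0.002 0 0 0.34;0.06 0.197 -0.401 0.002 0 0 0.34;0.06 0.197 -0.401 0.002 0 0 0.34;0.06 0.197 -0.401 0.002 0 0 0.34;0.06 0.197 -0.401 0.002 0 0 0.34;0.06 0.197 -0.401 0.002 0 0 0.34;0.06 0.197 -0.401 0.002 0 0 0.34;0.06 0.197 -0.401 0.002 0 0 0.34;0.06 0.197 -0.401 0.002 0 0 0.34'
python3 - <<'E'
from h import *
o=ctrl.get_obs(); im=ctrl.get_image("wrist"); k=cam("wrist",o); print(o["tool_pos"])
n=proj(k,np.array([[.4433,-.3528,.02]]))[0]; mk=getmask("wrist","cork_big",n)
a=np.hstack([im]); cv2.imwrite("pics/w3.png",a[:,:,::-1])
s=ctrl.get_image("scene")[90:310,150:450]; cv2.imwrite("pics/s3.png",cv2.resize(s,None,fx=2.6,fy=2.6)[:,:,::-1])
print(n, mk is None)
if mk is not None:
    r=fit([(k,mk)],M["cork_big"],(.4433,-.3528),(0,)); print(r.x,r.fun); go(r.x[0],r.x[1],.016,160)
for u in ((232,284),(173,302)): print(ray(cam("scene"),u,.02))
E
```

```text
t: 8.63
tool_pos: [0.4415, -0.3516, 0.1466]
tool_rot: [-0.545, -3.092, -0.003]
contact_force: [0.1, 0.7, 0.7]
opening: 0.0599
grip_force: 0.0
[ 0.4415 -0.3516  0.1466]
[318.2089 192.094 ] False
[ 0.4454 -0.3513  0.1263] 0.035568106919527054
shift [-0.003   0.0008  0.1316] rot [ 0.001 -0.001  0.002] rows 4.0 t 8.7833
[ 0.5171 -0.3107  0.02  ]
[ 0.4666 -0.4213  0.02  ]
```

View pics/w3.png

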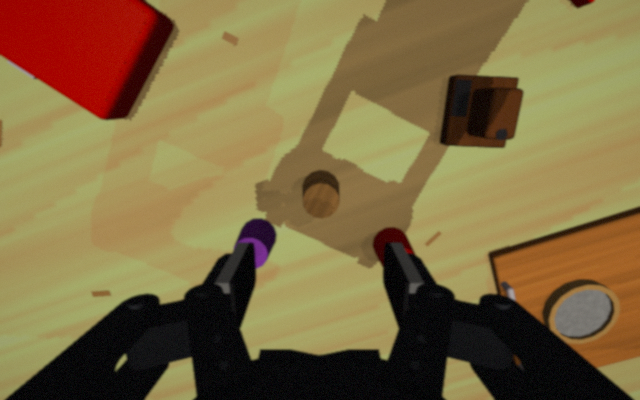

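View pics/s3.png

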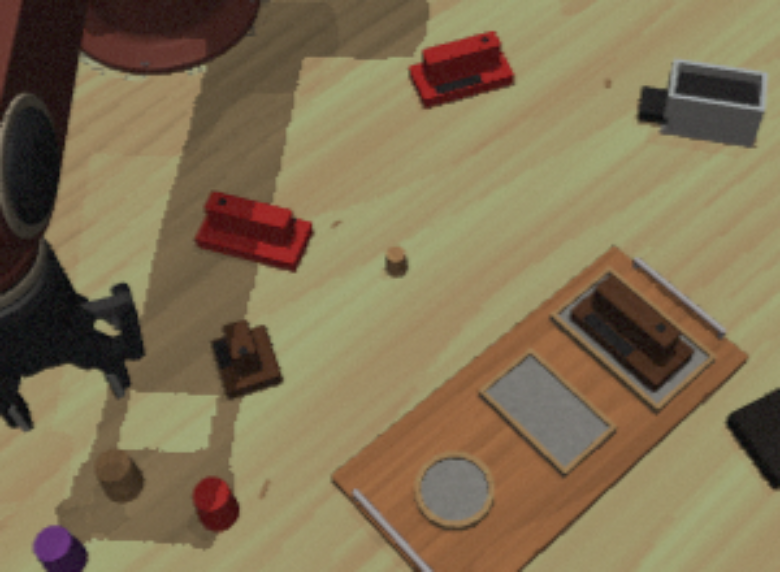

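The block sits inside its nest (scene crop around (640,335)). In the wrist view the tan cork is at (320,193), with purple at (258,240) and red at (392,240), both outside the finger paths. I descend and grip.

```bash
python3 -m jog '0.06 -0.003 0.0008 0.04 0 0 0;0.06 -0.003 0.0008 0.08 0 0 0;0.06 -0.003 0.0008 0.11 0 0 0;0.06 -0.003 0.0008 0.129 0 0 0;0.06 -0.003 0.0008 0.129 0 0 0;0.06 -0.003 0.0008 0.129 0 0 0;0.06 -0.003 0.0008 0.129 0 0 0;0.02 -0.003 0.0008 0.129 0 0 0;0.02 -0.003 0.0008 0.129 0 0 0;0.02 -0.003 0.0008 0.129 0 0 0;0.02 -0.003 0.0008 0.129 0 0 0;0.02 -0.003 0.0008 0.129 0 0 0;0.02 -0.003 0.0008 0.129 0 0 0' 35
```

```text
t: 9.87
tool_pos: [0.4464, -0.3541, 0.0217]
tool_rot: [0.545, 3.091, -0.003]
contact_force: [0.2, 0.4, 6.4]
opening: 0.0299
grip_force: 35.0
```

```bash
python3 -m jog '0.02 0 0 -0.03 0 0 0;0.02 0 0 -0.07 0 0 0;0.02 0 0 -0.11 0 0 0;0.02 0 0 -0.11 0 0 0;0.02 0 0 -0.11 0 0 0;0.02 0 0 -0.11 0 0 0'
python3 - <<'E'
from h import *
go(.639,-.162,.13,160)
E
```

```text
t: 10.37
tool_pos: [0.445, -0.3529, 0.1295]
tool_rot: [0.545, 3.093, -0.001]
contact_force: [-0.4, -0.1, -1.2]
opening: 0.0298
grip_force: 34.9
shift [-0.1171  0.2457 -0.0005] rot [-0.     0.001  0.   ] rows 7.0 t 10.3667
```

```bash
python3 -m jog '0.02 -0.117 0.2457 0 0 0 0;0.02 -0.117 0.2457 0 0 0 0;0.02 -0.117 0.2457 0 0 0 0;0.02 -0.117 0.2457 0 0 0 0;0.02 -0.117 0.2457 0 0 0 0;0.02 -0.117 0.2457 0 0 0 0;0.02 -0.117 0.2457 0 0 0 0;0.02 -0.117 0.2457 0 0 0 0;0.02 -0.117 0.2457 0 0 0 0;0.02 -0.117 0.2457 0 0 0 0;0.02 -0.117 0.2457 0 0 0 0'
python3 - <<'E'
from h import *
o=ctrl.get_obs(); print(o["tool_rot"]); im=ctrl.get_image("wrist"); cv2.imwrite("pics/w4.png",im[:,:,::-1])
go(.639,-.162,.0405,160)
E
```

```text
t: 11.28
tool_pos: [0.6376, -0.1628, 0.128]
tool_rot: [-0.547, -3.091, -0.0]
contact_force: [0.3, -0.6, -0.4]
opening: 0.0297
grip_force: 34.9
[-0.547  -3.0913 -0.0001]
shift [-0.001   0.0014  0.088 ] rot [-0.    -0.002 -0.001] rows 3.0 t 11.3333
```

View pics/w4.png

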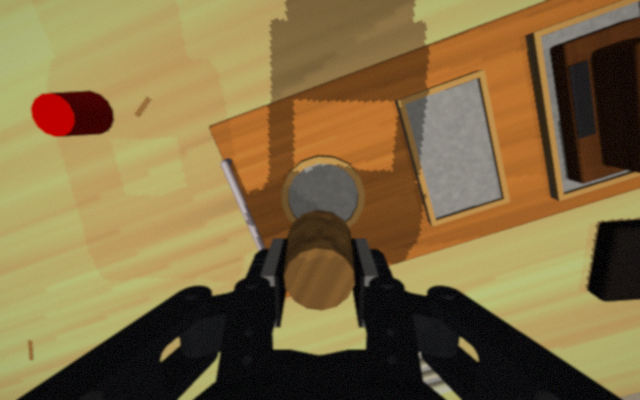

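Wrist view: the cork is upright between the fingers at (320,260). The round nest is centred just beyond and below it at (325,192), as expected for the camera's tilt. I lower it.

```bash
python3 -m jog '0.02 -0.001 0.0014 0.03 0 0 0;0.02 -0.001 0.0014 0.06 0 0 0;0.02 -0.001 0.0014 0.08 0 0 0;0.02 -0.001 0.0014 0.087 0 0 0;0.02 -0.001 0.0014 0.087 0 0 0;0.02 -0.001 0.0014 0.087 0 0 0;0.02 -0.001 0.0014 0.087 0 0 0;0.02 -0.001 0.0014 0.088 0 0 0;0.02 -0.001 0.0014 0.088 0 0 0'
```

```text
t: 12.08
tool_pos: [0.6407, -0.1613, 0.042]
tool_rot: [0.545, 3.093, -0.0]
contact_force: [-0.3, 1.3, 0.3]
opening: 0.0299
grip_force: 36.8
```

```bash
python3 -m jog '0.02 0 0 0.001 0 0 0;0.02 0 0 0.001 0 0 0;0.02 0 0 0.002 0 0 0;0.02 0 0 0.002 0 0 0;0.02 0 0 0.002 0 0 0'
```

```text
t: 12.5
tool_pos: [0.6404, -0.1609, 0.0393]
tool_rot: [-0.545, -3.094, 0.0]
contact_force: [0.5, -0.1, -1.4]
opening: 0.0295
grip_force: 36.8
```

```bash
python3 -m jog '0.02 0 0 0.001 0 0 0;0.02 0 0 0.001 0 0 0;0.02 0 0 0.002 0 0 0;0.02 0 0 0.002 0 0 0;0.02 0 0 0.002 0 0 0'
```

```text
t: 12.92
tool_pos: [0.6409, -0.1611, 0.0391]
tool_rot: [0.545, 3.093, -0.0]
contact_force: [-3.9, 1.1, 7.9]
opening: 0.0299
grip_force: 37.8
```

```bash
python3 -m jog '0.06 0 0 0 0 0 0;0.06 0 0 0 0 0 0;0.06 0 0 0 0 0 0;0.06 0 0 -0.03 0 0 0;0.06 0 0 -0.07 0 0 0;0.06 0 0 -0.11 0 0 0;0.06 0 0 -0.12 0 0 0;0.06 0 0 -0.12 0 0 0'
python3 - <<'E'
from h import *
go(.46,.265,.16,213.7)
E
```

```text
t: 13.58
tool_pos: [0.6433, -0.1621, 0.1632]
tool_rot: [0.543, 3.084, -0.003]
contact_force: [0.7, 0.6, -0.2]
opening: 0.0601
grip_force: 0.0
shift [0.3183 0.3387 0.    ] rot [-0.005  0.009 -0.937] rows 12.0 t 13.5833
```

```bash
python3 -m jog '0.06 0.318 0.339 0 0 0 -0.937;0.06 0.318 0.339 0 0 0 -0.937;0.06 0.318 0.339 0 0 0 -0.937;0.06 0.318 0.339 0 0 0 -0.937;0.06 0.318 0.339 0 0 0 -0.937;0.06 0.318 0.339 0 0 0 -0.937;0.06 0.318 0.339 0 0 0 -0.937;0.06 0.318 0.339 0 0 0 -0.937;0.06 0.318 0.339 0 0 0 -0.937;0.06 0.318 0.339 0 0 0 -0.937;0.06 0.318 0.339 0 0 0 -0.937;0.06 0.318 0.339 0 0 0 -0.937;0.06 0.318 0.339 0 0 0 -0.937;0.06 0.318 0.339 0 0 0 -0.937;0.06 0.318 0.339 0 0 0 -0.937;0.06 0.318 0.339 0 0 0 -0.937'
python3 - <<'E'
from h import *
o=ctrl.get_obs(); im=ctrl.get_image("wrist"); k=cam("wrist",o); print(o["tool_pos"],o["tool_rot"])
vis=im.copy()
for t in("magazine","pad_low","pad_top"):
    for d in ctrl.cut_out("wrist",t): print(t,d["p"],np.round(d["extent"]),d["mask"].sum()); np.save(f"{t}_{d['p']:.2f}.npy",d["mask"])
cv2.imwrite("pics/w5.png",vis[:,:,::-1])
s=ctrl.get_image("scene"); cv2.imwrite("pics/s5.png",s[:,:,::-1])
E
```

```text
t: 14.92
tool_pos: [0.458, 0.2649, 0.1568]
tool_rot: [0.907, -3.007, 0.001]
contact_force: [0.2, 0.2, -0.0]
opening: 0.0597
grip_force: 0.0
[0.458  0.2649 0.1568] [ 0.9071 -3.007   0.0006]
magazine 0.73 [282. 212. 348. 334.] 3929
pad_low 0.97 [293. 190. 336. 218.] 1320
pad_top 0.58 [297. 236. 340. 315.] 3269
```

View pics/w5.png

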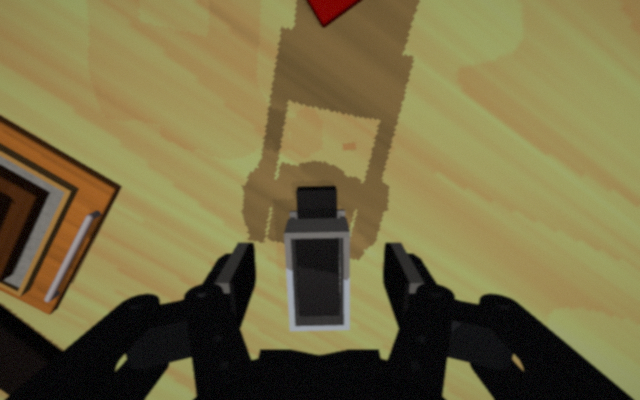

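Wrist view: the magazine is at (282-348,212-334) with its front facing up the image. The pad end is at (297-337,187-217). I fit the magazine pose and how far the pad sticks out.

```bash
cat > magfit.py <<'E'
from h import *
import glob
def load(t): return np.load(sorted(glob.glob(t+"_*.npy"))[-1])
def magfit(k,mm,mp):
    m=mm.copy().astype(np.uint8); c=cv2.convexHull(cv2.findNonZero(m)); cv2.fillConvexPoly(m,c,1); m=m&(~mp.astype(np.uint8)&1)
    u=(m|mp.astype(np.uint8)).astype(np.float32)
    def model(x): return [box(.092,.052,0,.054),box(.076,.036,.004,.018,-.046-x[3]+.038)]
    def f(x):
        a=render(k,model(x),x[:3]); return np.abs(a-u).sum()/u.sum()
    best=None
    for y in(.5,.6,.7):
        x0=np.array([.5177,.303,y,.025]); r=minimize(f,x0,method="Nelder-Mead",options=dict(initial_simplex=x0+np.array([[0]*4,[.01,0,0,0],[0,.01,0,0],[0,0,.1,0],[0,0,0,.005]]),maxiter=250,xatol=1e-4,fatol=1e-3))
        if best is None or r.fun<best.fun: best=r
    return best
E
python3 - <<'E'
from magfit import *
o=ctrl.get_obs(); k=cam("wrist",dict(tool_pos=np.array([.458,.2649,.1568]),tool_rot=np.array([.9071,-3.007,.0006])))
r=magfit(k,load("magazine"),load("pad_low")); x=r.x; print(x,np.degrees(x[2]),r.fun)
c=np.array([np.cos(x[2]),np.sin(x[2])]); g=x[:2]-.061*c; print(g,o["tool_pos"]); go(*g,.016,np.degrees(x[2])+180)
# closed-form check: pad front end centre seen at top z=.018, and the rim corners
print("pad tip px",proj(k,np.r_[x[:2]-(.046+x[3])*c,.018][None]))
print(proj(k,place([box(.092,.052,.054,.0541)],x)[0]).round(),"rim px")
E
```

```text
[0.5205 0.3053 0.6059 0.0249] 34.714153684349355 0.022065632045269012
[0.4704 0.2706] [0.4579 0.2656 0.1573]
shift [-0.0132 -0.0028  0.1413] rot [-0.     0.    -0.019] rows 4.0 t 15.1667
pad tip px [[316.6352 189.7594]]
[[284. 233.]
 [284. 233.]
 [350. 232.]
 [350. 232.]
 [289. 331.]
 [289. 331.]
 [349. 330.]
 [349. 330.]] rim px
```

```bash
python3 -m jog '0.06 -0.0132 -0.0028 0.04 0 0 -0.019;0.06 -0.0132 -0.0028 0.08 0 0 -0.019;0.06 -0.0132 -0.0028 0.11 0 0 -0.019;0.06 -0.0132 -0.0028 0.135 0 0 -0.019;0.06 -0.0132 -0.0028 0.1428 0 0 -0.019;0.06 -0.0132 -0.0028 0.1428 0 0 -0.019;0.06 -0.0132 -0.0028 0.1428 0 0 -0.019;0.06 -0.0132 -0.0028 0.1428 0 0 -0.019;0.06 -0.0132 -0.0028 0.1428 0 0 -0.019;0.06 -0.0132 -0.0028 0.1428 0 0 -0.019'
python3 - <<'E'
from h import *
go(.4704,.2706,.0145,214.7)
s=ctrl.get_image("side"); n=proj(cam("side"),np.array([[.4704,.2706,.03]]))[0]; print(n)
u,v=n.astype(int); cv2.imwrite("pics/side6.png",cv2.resize(s[v-50:v+50,u-60:u+60],None,fx=5,fy=5,interpolation=cv2.INTER_CUBIC)[:,:,::-1])
E
```

```text
t: 16.0
tool_pos: [0.4714, 0.2719, 0.0166]
tool_rot: [-0.938, 2.994, 0.0]
contact_force: [-0.7, -0.2, -0.0]
opening: 0.0599
grip_force: 0.0
shift [ 0.0015 -0.0005  0.0021] rot [-0.001  0.004  0.002] rows 1.0 t 16.0
[272.6887 133.3704]
```

View pics/side6.png

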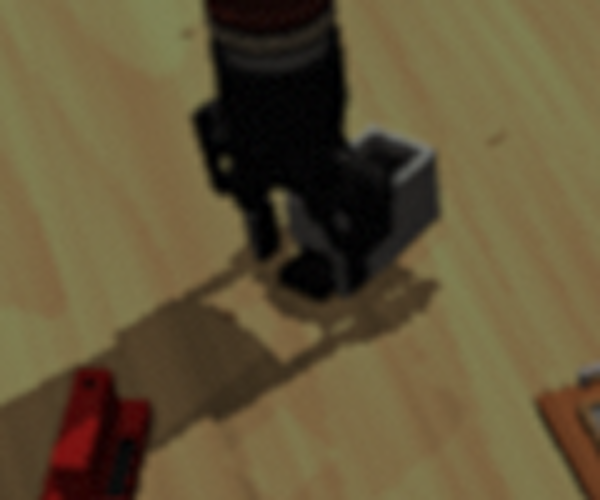

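Side view: the fingers straddle the protruding pad end at (305,275), clear of the front wall. I close.

```bash
python3 -m jog '0.03 0.0005 0 0 0 0 0;0.03 0.0005 0 0 0 0 0;0.03 0.0005 0 0 0 0 0;0.03 0.0005 0 0 0 0 0;0.03 0.0005 0 0 0 0 0;0.03 0.0005 0 0 0 0 0;0.03 0.0005 0 0 0 0 0' 80
```

```text
t: 16.63
tool_pos: [0.4699, 0.2711, 0.0155]
tool_rot: [-0.939, 2.998, -0.0]
contact_force: [-1.9, -1.3, 6.5]
opening: 0.0337
grip_force: 79.5
```

```bash
python3 -m jog '0.03 0.01 0 0 0 0 0;0.03 0.025 0 0 0 0 0;0.03 0.04 0 0 0 0 0;0.03 0.055 0 0 0 0 0;0.03 0.064 0 0 0 0 0;0.03 0.064 0 0 0 0 0;0.03 0.064 0 0 0 0 0;0.03 0.064 0 0 0 0 0;0.03 0.064 0 0 0 0 0' 80
python3 - <<'E'
from h import *
im=ctrl.get_image("wrist"); s=ctrl.get_image("side")
a=cv2.resize(s[75:175,205:325],(600,500),interpolation=cv2.INTER_CUBIC)
b=cv2.resize(im[100:,150:490],None,fx=.58,fy=.58)
cv2.imwrite("pics/c7.png",np.hstack([a,np.vstack([b,np.zeros((500-b.shape[0],b.shape[1],3),np.uint8)])])[:,:,::-1])
E
```

```text
t: 17.38
tool_pos: [0.4176, 0.2348, 0.0147]
tool_rot: [-0.939, 2.997, 0.0]
contact_force: [0.3, -0.3, -1.2]
opening: 0.0333
grip_force: 79.8
```

View pics/c7.png

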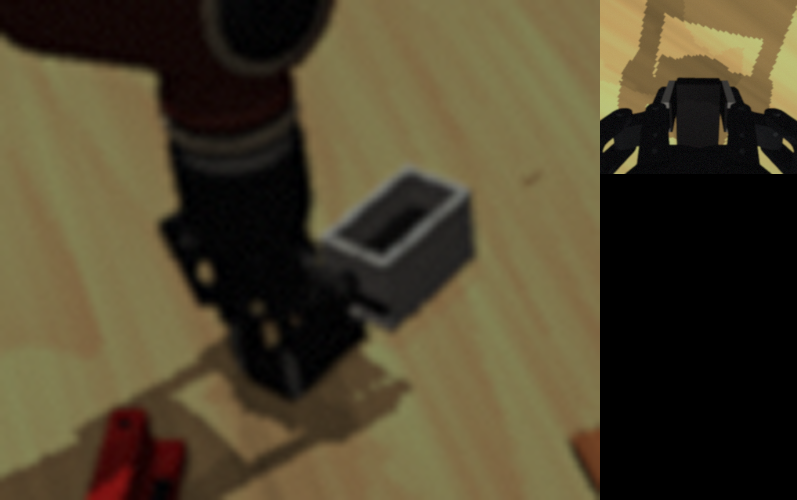

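Side view: the pad is out, held in the jaws, and the stack in the magazine has dropped. I draw it 12 mm further for clearance, then lift.

```bash
python3 -m jog '0.03 0.012 0 0 0 0 0;0.03 0.012 0 -0.01 0 0 0;0.03 0.012 0 -0.04 0 0 0;0.03 0.012 0 -0.08 0 0 0;0.03 0.012 0 -0.115 0 0 0;0.03 0.012 0 -0.115 0 0 0;0.03 0.012 0 -0.115 0 0 0;0.03 0.012 0 -0.115 0 0 0;0.03 0.012 0 -0.115 0 0 0' 80
python3 - <<'E'
from h import *
o=ctrl.get_obs(); im=ctrl.get_image("wrist"); k=cam("wrist",o)
tx=R.from_rotvec(o["tool_rot"]).as_matrix()[:,0]
for d in ctrl.cut_out("wrist","pad_low"): print(d["p"],np.round(d["extent"]))
for off in(.024,.027,.030,.033):
    c=o["tool_pos"]-tx*off; print(off,proj(k,place([box(.076,.036,0,.014)],(c[0],c[1],np.radians(34.7)),o["tool_pos"][2]-.0115)[0]).round().tolist())
s=ctrl.get_image("scene"); n=proj(cam("scene"),o["tool_pos"][None])[0].astype(int); print(n,o["tool_pos"])
b=cv2.resize(s[max(0,n[1]-60):n[1]+60,n[0]-60:n[0]+100],(640,480),interpolation=cv2.INTER_CUBIC); cv2.imwrite("pics/s8.png",b[:,:,::-1])
go(.638-.029,-.0564,.13,179.5)
E
```

```text
t: 18.23
tool_pos: [0.4062, 0.2274, 0.1281]
tool_rot: [0.938, -2.995, 0.0]
contact_force: [-0.3, -0.6, -1.4]
opening: 0.0332
grip_force: 79.9
0.86 [281. 236. 357. 358.]
0.024 [[282.0, 225.0], [279.0, 237.0], [357.0, 225.0], [360.0, 237.0], [286.0, 354.0], [284.0, 375.0], [352.0, 354.0], [355.0, 375.0]]
0.027 [[283.0, 231.0], [279.0, 243.0], [357.0, 231.0], [360.0, 243.0], [287.0, 359.0], [284.0, 380.0], [352.0, 359.0], [355.0, 380.0]]
0.03 [[283.0, 237.0], [279.0, 249.0], [356.0, 237.0], [360.0, 249.0], [287.0, 363.0], [284.0, 384.0], [352.0, 363.0], [354.0, 384.0]]
0.033 [[283.0, 242.0], [280.0, 255.0], [356.0, 242.0], [360.0, 255.0], [287.0, 367.0], [284.0, 389.0], [352.0, 368.0], [354.0, 389.0]]
[375  92] [0.4062 0.2274 0.1281]
shift [-0.0047 -0.3487 -0.0025] rot [-0.    -0.003  0.616] rows 9.0 t 18.3833
```

View pics/s8.png

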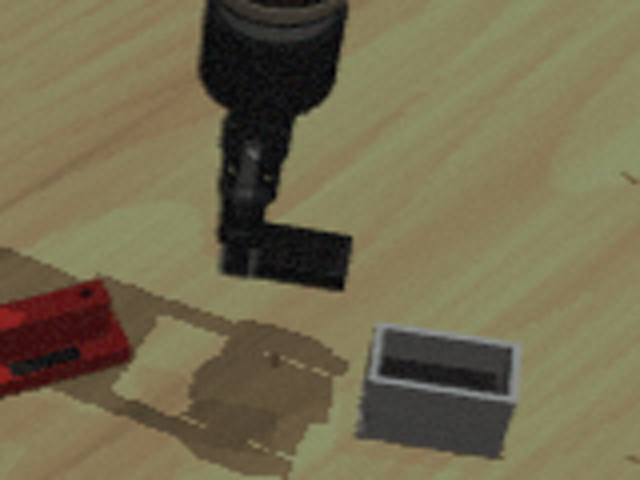

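Scene crop: the pad is held level at its end, at (290,255), and the magazine stands with the other pads inside. I move over the pad nest.

```bash
python3 -m jog '0.03 -0.005 -0.349 0 0 0 0.616;0.03 -0.005 -0.349 0 0 0 0.616;0.03 -0.005 -0.349 0 0 0 0.616;0.03 -0.005 -0.349 0 0 0 0.616;0.03 -0.005 -0.349 0 0 0 0.616;0.03 -0.005 -0.349 0 0 0 0.616;0.03 -0.005 -0.349 0 0 0 0.616;0.03 -0.005 -0.349 0 0 0 0.616;0.03 -0.005 -0.349 0 0 0 0.616;0.03 -0.005 -0.349 0 0 0 0.616;0.03 -0.005 -0.349 0 0 0 0.616;0.03 -0.005 -0.349 0 0 0 0.616;0.03 -0.005 -0.349 0 0 0 0.616;0.03 -0.005 -0.349 0 0 0 0.616' 80
python3 - <<'E'
from h import *
o=ctrl.get_obs(); im=ctrl.get_image("wrist"); k=cam("wrist",o)
for d in ctrl.cut_out("wrist","pad_low"): print(d["p"],np.round(d["extent"]))
c=o["tool_pos"]+[.029,0,0]; print(o["tool_pos"],proj(k,place([box(.076,.036,0,.014)],(c[0],c[1],-.009),o["tool_pos"][2]-.0115)[0]).round().tolist())
n=proj(k,np.array([[.638,-.0564,.022]]))[0]; mk=getmask("wrist","nest_pad",n)
v=im.copy()
for P in place([box(.102,.062,.022,.0221)],(.638,-.0564,-.009)):
    cv2.polylines(v,[cv2.convexHull(proj(k,P).astype(np.int32))],1,(0,255,0))
cv2.imwrite("pics/w9.png",v[:,:,::-1])
go(.609,-.0564,.032,179.5)
E
```

```text
t: 19.55
tool_pos: [0.6096, -0.0547, 0.1293]
tool_rot: [-0.011, -3.141, -0.0]
contact_force: [-0.8, 0.4, -0.3]
opening: 0.0334
grip_force: 80.0
0.71 [278. 231. 358. 356.]
[ 0.6096 -0.0547  0.1293] [[283.0, 234.0], [280.0, 247.0], [357.0, 234.0], [360.0, 247.0], [287.0, 361.0], [284.0, 382.0], [352.0, 361.0], [355.0, 382.0]]
shift [ 0.0011 -0.0012  0.0976] rot [0.    0.    0.001] rows 3.0 t 19.7
```

View pics/w9.png

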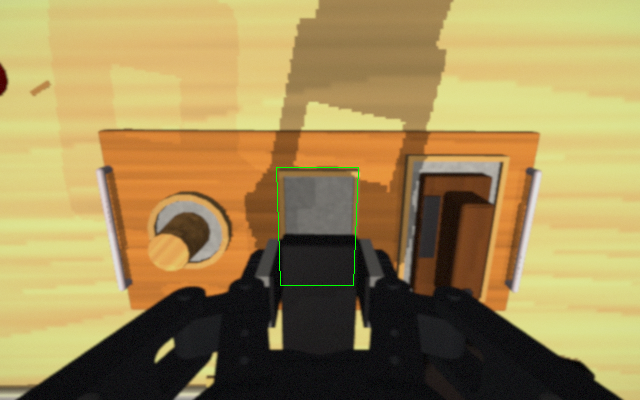

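Wrist view: the cork stands in its nest at (190,235), the block is in its nest at (450,230), and the pad is over its nest (overlay 277-358,167-285). I lower it.

```bash
python3 -m jog '0.03 0.001 -0.001 0.03 0 0 0;0.03 0.001 -0.001 0.06 0 0 0;0.03 0.001 -0.001 0.085 0 0 0;0.03 0.001 -0.001 0.096 0 0 0;0.03 0.001 -0.001 0.097 0 0 0;0.03 0.001 -0.001 0.097 0 0 0;0.03 0.001 -0.001 0.097 0 0 0;0.03 0.001 -0.001 0.097 0 0 0;0.03 0.001 -0.001 0.097 0 0 0' 80; python3 -m jog '0.03 0 0 0.001 0 0 0;0.03 0 0 0.001 0 0 0;0.03 0 0 0.002 0 0 0;0.03 0 0 0.002 0 0 0;0.03 0 0 0.002 0 0 0' 80
```

```text
t: 20.45
tool_pos: [0.6102, -0.0572, 0.0338]
tool_rot: [0.014, 3.14, -0.001]
contact_force: [-0.4, -0.4, -0.6]
opening: 0.0336
grip_force: 82.1
t: 20.87
tool_pos: [0.6092, -0.0571, 0.0304]
tool_rot: [-0.014, -3.141, -0.0]
contact_force: [0.7, 0.5, -0.9]
opening: 0.034
grip_force: 82.1
```

```bash
python3 -m jog '0.03 0 0 0.001 0 0 0;0.03 0 0 0.001 0 0 0;0.03 0 0 0.0015 0 0 0;0.03 0 0 0.0015 0 0 0;0.03 0 0 0.0015 0 0 0' 80
```

```text
t: 21.28
tool_pos: [0.6095, -0.0572, 0.0294]
tool_rot: [0.014, 3.141, -0.0]
contact_force: [-2.2, 0.1, 3.3]
opening: 0.0335
grip_force: 82.5
```

```bash
python3 -m jog '0.046 0 0 0 0 0 0;0.046 0 0 0 0 0 0;0.046 0 0 0 0 0 0;0.05 0 0 -0.01 0 0 0;0.06 0 0 -0.05 0 0 0;0.06 0 0 -0.09 0 0 0;0.06 0.04 0 -0.13 0 0 0;0.06 0.08 0 -0.14 0 0 0;0.06 0.12 0 -0.14 0 0 0;0.06 0.12 0 -0.14 0 0 0;0.06 0.12 0 -0.14 0 0 0' 40
python3 - <<'E'
from h import *
s=ctrl.get_image("scene"); w=ctrl.get_image("side"); a=cv2.resize(s[90:320,160:460],(600,460),interpolation=cv2.INTER_CUBIC)
cv2.imwrite("pics/f1.png",a[:,:,::-1])
o=ctrl.get_obs(); ctrl.get_image("wrist")
for t,z,g in(("pad_low",.018,(.638,-.056)),("block_long",.018,(.6405,.048)),("cork_big",.018,(.6375,-.161))):
    km=[]
    for c in("scene","side"):
        k=cam(c); mk=getmask(c,t,proj(k,np.array([[*g,.03]]))[0]); 
        if mk is not None: km.append((k,mk))
    if km: r=fit(km,M[t],g,(0,),z); print(t,len(km),r.x,r.fun/len(km))
    else: print(t,"missed")
E
```

```text
t: 22.2
tool_pos: [0.4874, -0.0559, 0.17]
tool_rot: [0.015, 3.14, -0.001]
contact_force: [0.2, 0.1, 0.1]
opening: 0.06
grip_force: 0.0
pad_low 2 [ 0.636  -0.058  -0.0398] 0.10556397587060928
block_long 2 [ 0.6394  0.0453 -0.0143] 0.06330610811710358
cork_big 2 [ 0.636  -0.1621  0.097 ] 0.13228407502174377
```

View pics/f1.png

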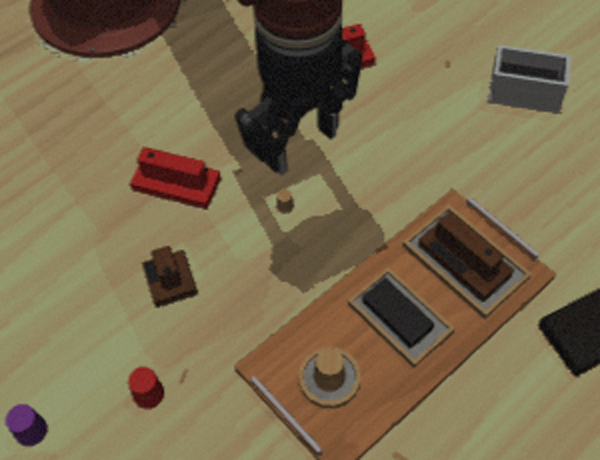

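The scene shows all three in their nests: block (465,258), pad (400,310) and cork (330,370). The remaining pads are in the magazine, the short block and small cork are where they were, and the gripper is clear. I hand in.

```bash
python3 -c "
from station import ctrl
print(ctrl.finish_job())"
```

```text
the job is handed in; nothing more can be done
None
```

I handed the job in at about 22 s of robot time: the long block, the large cork (upright) and the bottom graphite pad are each in their nests, confirmed in the final camera view, with the other pads in the magazine and the short block and small cork left where they were.

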